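Probe two terminals of a test board

TASK

Take the hand tester from its fork rest and, holding it upright, touch its spring tip to the middle of the round terminal on the board and then to the middle of the square terminal, each time pressing gently until the tip is clearly pushed part way in and keeping it there for about a second. Then hang the tester back in the fork rest by its collar and let go. Do not touch the bar-shaped or the cross-shaped terminal with the tester, and leave the other objects on the bench where they are.

Things in the scene. Friction and masses are not known exactly. Their poses are not given: they have to be found in the camera images.
- tester: loose hand tester, 160 mm tall, 0.1 kg, upright: square grey handle (22 x 22 mm, 5 to 80 mm above the origin, small cap to 83 mm), round black collar (50 mm across, 5 mm thick) lying on the fork; below it a steel nose (20 mm across, 45 mm long) and a brass spring tip (8 mm thick, 30 mm long). Origin: on its axis at the collar's underside; z up, x and y square to the handle's faces
- tester_tip (a point): the lower end of the tester's spring tip (5 mm across), on its axis, 75 mm below the tester's origin when the spring tip is fully out; it moves with the tip
- plunger (a joint): how far the spring tip is pushed into the tester (m): 0 fully out, 0.014 at its stop; the spring takes about 0.6 N to start and 0.3 N more per mm (about 2 N at 5 mm, 4.8 N at the stop)
- rest: fixed fork rest: grey foot (100 x 90 x 12 mm), column at its rear (its +x), level steel fork 8 mm thick, 66 mm wide, upper face 110 mm above the bench, nothing higher. The 30 mm wide slot runs along its x, open above and at the front (-x, toward the robot); it ends 18 mm behind the seat, the prongs 30 mm in front of it. Origin: on the bench below the seat
- rest_seat (a point): the place on the fork for the tester: on the middle line of the slot, in the plane of the fork's upper face; the tester's origin lies here when it hangs in the rest
- board: fixed aluminium test board, 150 (x) x 180 (y) mm, on rubber feet, upper face 16 mm above the bench; carries four terminals in a grid, one at each of (+-36, +-45) mm in its frame. Origin: centre of its underside on the bench
- term_round: brass terminal, a round disc 38 mm across, fixed on the board on a round black insulator 50 mm across; its flat top face is 9 mm above the board's plate, with a small dark dot at its middle. Which of the board's four corner places it stands in varies. Origin: its centre at the plate's upper face; axes parallel to the board's
- term_round_top (a point): middle of the round terminal's top face
- term_square: brass terminal, a square 36 x 36 mm, fixed on the board on a round black insulator 50 mm across; its flat top face is 9 mm above the board's plate, with a small dark dot at its middle. Which of the board's four corner places it stands in varies. Origin: its centre at the plate's upper face; axes parallel to the board's
- term_square_top (a point): middle of the square terminal's top face
- term_bar: brass terminal, a straight bar 46 x 12 mm, fixed on the board on a round black insulator 50 mm across; its flat top face is 9 mm above the board's plate, with a small dark dot at its middle. Which of the board's four corner places it stands in varies. Origin: its centre at the plate's upper face; axes parallel to the board's
- term_cross: brass terminal, a cross, 46 mm over its arms, arms 11 mm wide, fixed on the board on a round black insulator 50 mm across; its flat top face is 9 mm above the board's plate, with a small dark dot at its middle. Which of the board's four corner places it stands in varies. Origin: its centre at the plate's upper face; axes parallel to the board's
- objective_can: bystander: black ribbed screw can, 41 mm across, 59 mm tall, standing; origin at the centre of its underside
- label_roll: bystander: white roll of labels, 58 mm across, 32 mm tall, lying flat; origin at the centre of its underside
- tally: bystander: round grey hand counter with a ring and a push knob, 42 x 70 x 18 mm, lying flat; origin at the centre of its underside
- slide_case: bystander: flat brown wooden case, 40 x 84 x 11 mm; origin at the centre of its underside
Mind the look-alikes: they are no part of the job. Leave any blue, brown or green look-alike of the tester alone.

How it is judged (in metres and radians):
On the way, in this order (a step that is already met when the one before it is completed fails the run):
1. the tester is lifted out of the rest and is clear of it (horizontal distance between tester and rest_seat above 0.08 m and contact force between tester and rest below 0.05 N), for 0.1 s.
2. the tester's tip is pressed in by at least 2 mm, the tester upright within 11 degrees, within 8 mm of the middle of the round terminal (horizontal distance between tester_tip and term_round_top below 0.008 m and angle between tester's own z axis and vertical below 0.2 rad and value of joint plunger above 0.002 m and contact force between tester and term_round above 0.5 N), for 0.4 s.
3. the tester's tip is pressed in by at least 2 mm, the tester upright within 11 degrees, within 8 mm of the middle of the square terminal (horizontal distance between tester_tip and term_square_top below 0.008 m and angle between tester's own z axis and vertical below 0.2 rad and value of joint plunger above 0.002 m and contact force between tester and term_square above 0.5 N), for 0.4 s.
At the end, for the whole second after the job is handed in: the tester hangs at rest in the fork by its collar: upright within 5 degrees, its origin within 16 mm of the seat sideways and 4 mm in height, borne by the rest, spring tip fully out, released (horizontal distance between tester and rest_seat below 0.016 m and z of tester in the frame of rest_seat between -0.004 and 0.004 m and angle between tester's own z axis and vertical below 0.08 rad and contact force between tester and rest above 0.3 N and linear speed of tester below 0.02 m/s and value of joint plunger below 0.001 m); the robot touches nothing.
It fails at once if the tester presses on the bar-shaped or the cross-shaped terminal (over 0.5 N) (contact force between tester and term_bar above 0.5 N or contact force between tester and term_cross above 0.5 N).
It fails at once if the tester is pressed on the round or square terminal with more than 12 N (its spring tip rammed against the stop) (contact force between tester and term_round above 12 N or contact force between tester and term_square above 12 N).
It fails at once if one of the four bystanders is moved more than 20 mm from its place (distance of any of objective_can, label_roll, tally, slide_case from where it was at the start of the episode above 0.02 m).
It also fails if it takes over 64 s, if anything falls off the work surface, if the arm or the gripper's body presses on something with over 40 N, if the wrist force passes 120 N, or if a joint passes its speed limit or range.

ROBOT

A 6-joint arm with a two-finger parallel gripper is mounted at the origin on a cart in front of the work surface, level with it; the furniture and walls round the work are solid. World frame = base frame: x ahead of the robot, y to its left, z up, the work surface at z = 0. Lengths are in mm, angles in rad, forces in N, time in s.
With the tool pointing down it reaches from about 300 to 775 mm from the base axis. Payload 14.6 kg.
Tool frame: the origin (TCP) lies between the finger pads; the fingertips stand 19 mm ahead of it and the grasp point (between the pads) is the TCP (bot.tip_reach is the distance from the TCP to the fingertips, in mm); z points along the fingers, y is the line along which they close (so a half turn about z gives the same grasp; the last joint's range is limited). The gripper opens to 94 mm and grips with 3 to 60 N. Pads are 16 mm wide; open, the fingers measure 119 mm over their backs; the gripper's body (75 mm by 177 mm) begins 78 mm behind the grasp point.
Start: joints at [-1.174, 0.3, 1.521, -0, 1.321, -0.067], TCP at [246.034, -491.891, 224.446] pointing down, gripper open.
Joint ranges: [-3.03, 3.03], [-0.79, 2.21], [0.23, 2.52], [-1.04, 4.18], [0, 3.07], [-2.55, 2.55]. Speed limits (rad/s): [2.22, 2.22, 2.57, 3.14, 3.14, 3.14].

INTERFACE

Orientations are given as a unit quaternion [x, y, z, w].
In Python, from station import bot, optics gives the robot as it stands. The module is installed in compiled form; this text tells all that it offers.
- The arm moves only by the tool play_rows, never from a script. Its argument "increments" is a list that holds one entry, the list of rows, each a list of 7 numbers: the shift along the tool's x, y, z in m, then the turn, a rotation vector about the tool's x, y, z in degrees, then the gripper's target within -1 to 1 (fully open at 1, half-way at 0, shut at -1). In form: [[[tx, ty, tz, ax, ay, az, claw], ...]]. A call has 1 to 10 rows; each row shifts and turns the commanded pose from where the row before left it, along the tool's axes as they then stand; what a row does not reach is not made up. A row lasts 1/12 s, in which the tool goes at most 41.7 mm and 7.16 degrees, less where a joint would pass 70% of its speed; a pose out of reach is approached as far as the arm can. A call is refused whole if a number of a shift passes 0.0417 or a number of a turn 7.16, either way. A call with a gripper value outside its range is refused whole. The fingers move at their own pace and stop on an object; the grip force is fixed at half the most. Time passes only in rows, so rows that do not move let the fingers close. It gives the time, the measured TCP pose, the force, the opening and the grip force at its end, in the units of the state.
- bot.read_state(): the state, without advancing time (a new reading comes with each control period).
- optics.grab_frame(name): name is "scene" or "side" or "wrist"; returns the picture (480x640x3 uint8, blue, green, red); there is no depth.
- optics.get_calibration(name): a dict with "fov_y" (degrees; the focal length in pixels is half the picture's height over the tangent of half this angle, whatever the lens; pixels are square), "cx", "cy" (the principal point, pixels), "view" (4x4, takes a point from world to camera coordinates); the wrist camera has in their place "tool_from_camera" (4x4, takes a point from camera to tool coordinates, whose origin is the TCP and whose axes are the flange's). Camera axes: x right, y down, z forward; pixel columns grow to the right and rows downward; lengths in mm; the calibration is good to about 2 mm. The wrist camera is an equidistant fisheye: a pixel r from the principal point sees the ray r / f radians off the axis. A picture is of the moment at which its call begins: read the wrist's pose just before it. get_calibration takes no time and is no camera call.
- bot.finish_job(): hands the job in; it is judged then, once.
The state is a dict: "clock": time; "joint_positions": joint angles; "qd": joint speeds; "effort": joint torques, N m; "tool_pos": TCP position; "tcp_rot": TCP orientation; "ft_force": force on the tool from outside, world axes, zero at the start; "ft_torque": the same for the moment, N m; "grip_width": finger opening in mm; "grip_force": force on a finger pad.
Only numpy, scipy, OpenCV 4.12 (cv2) and the standard library are available. Lean on these libraries where they do the work, as an engineer would, in place of code of your own. Each camera call takes 0.05 s, during which the arm holds its last target. There are 200 camera calls.

## Working session

There is one attempt and no reset: what is moved stays moved. The work goes in short steps, Python scripts to look and compute and a tool call to move; the robot and the scene stay as the last step left them, time stands still between calls to the robot, and variables do not carry over. Pictures are saved under pics/ and viewed, at most 13 in all, crops included, and the job is handed in when it is done.

Besides the shell and the picture viewer there is one more tool, called by a JSON object that holds its "op" and its "data", one argument or row to a line. play_rows: Moves the arm, as the interface text tells. Its arguments: {"type":"object","properties":{"increments":{"type":"array"}},"required":["increments"]}

```bash
mkdir -p pics; cat > h.py <<'E'
import numpy as np, cv2
from scipy.spatial.transform import Rotation as R
from station import bot, optics
def f(c): return 240/np.tan(np.radians(c["fov_y"]/2))
def ray(name,u,v,st=None):
    c=optics.get_calibration(name); F=f(c)
    if name!="wrist":
        V=np.array(c["view"]); d=np.array([(u-c["cx"])/F,(v-c["cy"])/F,1.]); Rm=V[:3,:3]
        return -Rm.T@V[:3,3], Rm.T@d
    a,b=u-c["cx"],v-c["cy"]; r=np.hypot(a,b)+1e-9; t=r/F
    d=np.array([np.sin(t)*a/r,np.sin(t)*b/r,np.cos(t)])
    T=np.array(c["tool_from_camera"]); Q=R.from_quat(st["tcp_rot"]).as_matrix()
    return Q@T[:3,3]+np.array(st["tool_pos"]), Q@T[:3,:3]@d
def at(name,u,v,z,st=None):
    o,d=ray(name,u,v,st); return o+d*(z-o[2])/d[2]
E
python3 - <<'E'
from h import *
s=bot.read_state(); print(s)
for n in ["scene","side","wrist"]:
    cv2.imwrite(f"pics/{n}0.png",optics.grab_frame(n))
E
```

```text
{'clock': 0.0, 'joint_positions': array([-1.17358963e+00,  3.00493152e-01,  1.52161496e+00,  9.48783684e-06,
        1.32068459e+00, -6.66036658e-02]), 'qd': array([-3.96252944e-04, -8.80859626e-04,  6.52211602e-04, -2.21977873e-05,
       -2.89788709e-04, -7.96544321e-04]), 'effort': array([-1.93436535e-03, -5.31810093e+01, -3.52743566e+01,  7.06798607e-02,
        2.42807984e-02, -8.39719291e-05]), 'tool_pos': array([ 245.94798227, -491.6643842 ,  223.85988772]), 'tcp_rot': array([ 9.73230385e-01,  2.29830933e-01, -9.42007804e-05, -5.92600826e-04]), 'ft_force': array([0.10853532, 0.09409414, 0.28264588]), 'ft_torque': array([-0.00761851, -0.00488217,  0.02478595]), 'grip_force': 0.0, 'grip_width': 93.88217333552032}
```

View pics/scene0.png

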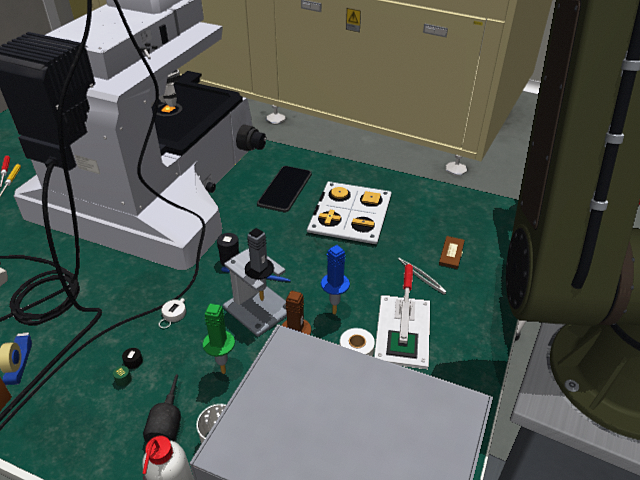

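View pics/side0.png

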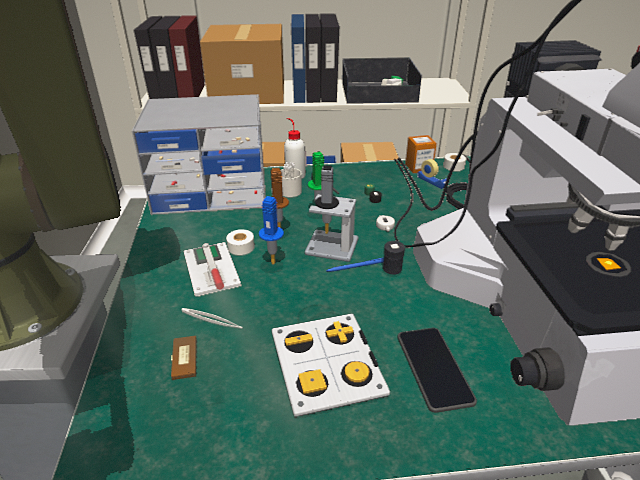

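The scene view shows the grey tester in the fork (cap about (257,231)), with blue, brown and green look-alikes around it. The side view shows the tester at (326,170-205). In the side view the terminals are round (357,373), square (313,382), cross (340,331) and bar (299,341).

```bash
python3 - <<'E'
from h import *
def tri(a,b):
    (o1,d1),(o2,d2)=ray("side",*a),ray("scene",*b)
    d1/=np.linalg.norm(d1);d2/=np.linalg.norm(d2)
    t=np.linalg.lstsq(np.c_[d1,-d2],o2-o1,rcond=None)[0]
    p,q=o1+t[0]*d1,o2+t[1]*d2; return (p+q)/2,np.linalg.norm(p-q)
for n,a,b,z in [("round",(357,373),(340,193),25),("sq",(313,382),(371,198),25),("cross",(340,331),(329,216),25),("bar",(299,341),(363,222),25),("cap",(326,169),(257,231),193),("collar",(326,202),(258,268),112)]:
    print(n,at("side",*a,z).round(),at("scene",*b,z).round(),[np.round(x) for x in tri(a,b)])
for n,p,z in [("can",(393,246),59),("roll",(240,240),32),("tally",(386,223),18),("blue cap",(269,198),150),("brown cap",(279,170),150),("micro",(420,262),0),("boxes right-front",(262,205),0),("green",(317,153),150)]: print(n,at("side",*p,z).round())
for n in["side","scene"]: print(n,ray(n,320,240)[0].round())
a=cv2.imread("pics/side0.png")[155:270,270:410]; b=cv2.imread("pics/scene0.png")[220:340,205:345]
w=cv2.imread("pics/wrist0.png")
cv2.imwrite("pics/crop.png",np.vstack([np.hstack([cv2.resize(a,(400,330),interpolation=2),cv2.resize(b,(400,330),interpolation=2)]),cv2.resize(np.hstack([w[::1]]),(360,270))[:,:].repeat(1,1) if False else np.hstack([cv2.resize(w,(360,270)),np.zeros((270,440,3),np.uint8)])]))
E
```

```text
round [ 632. -205.   25.] [ 629. -197.   25.] [array([ 632., -202.,   21.]), np.float64(2.0)]
sq [ 564. -221.   25.] [ 560. -213.   25.] [array([ 563., -218.,   21.]), np.float64(2.0)]
cross [ 612. -114.   25.] [ 613. -112.   25.] [array([ 613., -113.,   24.]), np.float64(1.0)]
bar [ 543. -135.   25.] [ 541. -128.   25.] [array([ 543., -132.,   22.]), np.float64(0.0)]
cap [600. 159. 193.] [602. 166. 193.] [array([601., 165., 191.]), np.float64(4.0)]
collar [601. 170. 112.] [605. 168. 112.] [array([602., 170., 113.]), np.float64(4.0)]
can [730.  83.  59.]
roll [417. 154.  32.]
tally [741. 232.  18.]
blue cap [487. 125. 150.]
brown cap [503. 245. 150.]
micro [796. 106.   0.]
boxes right-front [450. 353.   0.]
green [587. 328. 150.]
side [ 557. -716.  629.]
scene [179. 758. 799.]
```

View pics/crop.png

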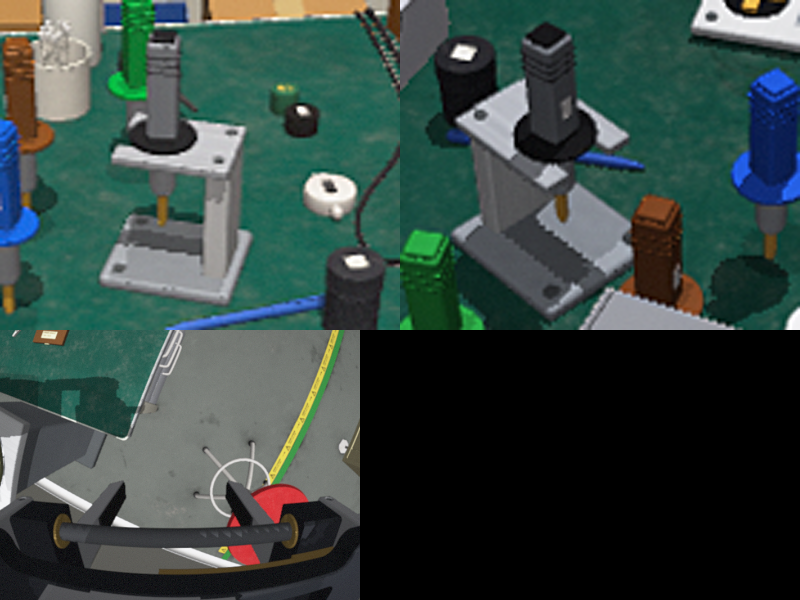

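{"op": "play_rows", "data": {
  "increments": [
    [[0, 0, -0.011, 0, 0, -7, 1], [0, 0, -0.011, 0, 0, -7, 1], [0, 0, -0.011, 0, 0, -7, 1], [0, 0, -0.011, 0, 0, -7, 1], [0, 0, -0.011, 0, 0, -7, 1], [0, 0, -0.011, 0, 0, -7, 1], [0, 0, -0.011, 0, 0, -7, 1], [0, 0, -0.011, 0, 0, -7, 1], [0, 0, -0.011, 0, 0, -7, 1], [0, 0, -0.011, 0, 0, -7, 1]]
  ]
}}

```text
clock: 0.98
tool_pos: [246.0, -491.8, 334.8]
tcp_rot: [0.663, 0.748, 0.0, -0.0]
ft_force: [0.3, 0.5, 0.3]
grip_width: 94.2
grip_force: 0.0
```

```bash
cat >> h.py <<'E'
def need(x,y,z,yaw=None):
    s=bot.read_state(); Q=R.from_quat(s["tcp_rot"]); d=Q.inv().apply(np.array([x,y,z])-s["tool_pos"])
    X=Q.as_matrix()[:,0]; psi=np.degrees(np.arctan2(X[1],X[0]))
    print("t",round(s["clock"],2),"pos",s["tool_pos"].round(1),"psi",psi.round(2),"tilt",np.degrees(np.arccos(-Q.as_matrix()[2,2])).round(2),"tool shift",d.round(1), "turn", None if yaw is None else round(psi-yaw,2))
E
python3 -c "
from h import *
need(602,168,335);print(bot.read_state()['joint_positions'].round(2)); print(np.round(optics.get_calibration('wrist')['tool_from_camera'],3))"
```

```text
t 0.98 pos [ 246.  -491.8  334.8] psi 96.92 tilt 0.03 tool shift [612.1 432.9  -0. ] turn None
[-1.17  0.24  1.34  0.    1.56 -1.29]
[[   0.      -0.969   -0.248   72.879]
 [   1.       0.      -0.       1.302]
 [   0.      -0.248    0.969 -159.907]
 [   0.       0.       0.       1.   ]]
```

{"op": "play_rows", "data": {
  "increments": [
    [[0.0306, 0.0216, 0, 0, 0, 0, 1], [0.0306, 0.0216, 0, 0, 0, 0, 1], [0.0306, 0.0216, 0, 0, 0, 0, 1], [0.0306, 0.0216, 0, 0, 0, 0, 1], [0.0306, 0.0216, 0, 0, 0, 0, 1], [0.0306, 0.0216, 0, 0, 0, 0, 1], [0.0306, 0.0216, 0, 0, 0, 0, 1], [0.0306, 0.0216, 0, 0, 0, 0, 1], [0.0306, 0.0216, 0, 0, 0, 0, 1], [0.0306, 0.0216, 0, 0, 0, 0, 1]]
  ]
}}

```text
clock: 1.82
tool_pos: [426.0, -161.4, 334.5]
tcp_rot: [0.665, 0.746, 0.0, 0.0]
ft_force: [0.2, -0.1, -0.4]
grip_width: 94.1
grip_force: 0.0
```

```bash
python3 -c "
from h import *
need(602,168,335)
s=bot.read_state(); print(s['tool_pos'],s['tcp_rot'])
cv2.imwrite('pics/w1.png',optics.grab_frame('wrist'))"
```

```text
t 1.82 pos [ 426.  -161.4  334.5] psi 96.57 tilt 0.01 tool shift [307.1 212.5  -0.5] turn None
[ 425.99098811 -161.36060276  334.47170088] [6.65432709e-01 7.46457840e-01 2.77761793e-05 3.93026186e-05]
```

View pics/w1.png

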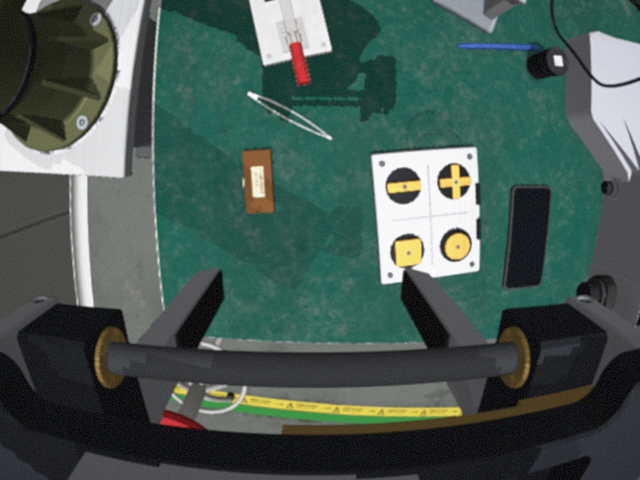

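The wrist view shows the board with round (457,245), square (408,251), cross (455,182) and bar (404,187). I'll measure these and continue to the tester.

```bash
python3 -c "
from h import *
s=dict(tool_pos=np.array([425.99,-161.36,334.47]),tcp_rot=[.6654,.7465,0,0])
for n,p in [('round',(457.5,245)),('sq',(408,251.5)),('cross',(455,182)),('bar',(404,187))]: print(n,at('wrist',*p,25,s).round(1))
"
```

```text
round [ 634.  -196.7   25. ]
sq [ 563.6 -213.6   25. ]
cross [ 613.  -111.6   25. ]
bar [ 543.3 -128.4   25. ]
```

{"op": "play_rows", "data": {
  "increments": [
    [[0.0306, 0.0212, 0, 0, 0, 0, 1], [0.0306, 0.0212, 0, 0, 0, 0, 1], [0.0306, 0.0212, 0, 0, 0, 0, 1], [0.0306, 0.0212, 0, 0, 0, 0, 1], [0.0306, 0.0212, 0, 0, 0, 0, 1], [0.0306, 0.0212, 0, 0, 0, 0, 1], [0.0306, 0.0212, 0, 0, 0, 0, 1], [0.0306, 0.0212, 0, 0, 0, 0, 1], [0.0306, 0.0212, 0, 0, 0, 0, 1], [0, 0, 0, 0, 0, 0, 1]]
  ]
}}

```text
clock: 2.7
tool_pos: [584.8, 137.0, 332.6]
tcp_rot: [0.664, 0.748, -0.001, -0.001]
ft_force: [-0.7, 0.1, -0.6]
grip_width: 94.0
grip_force: 0.0
```

```bash
python3 -c "
from h import *
need(602,168,335)
s=bot.read_state(); print(s['tool_pos'],s['tcp_rot'])
cv2.imwrite('pics/w2.png',optics.grab_frame('wrist'))"
```

```text
t 2.7 pos [584.8 137.  332.6] psi 96.8 tilt 0.14 tool shift [28.8 20.7 -2.5] turn None
[584.80536259 136.96647796 332.57262735] [ 6.63944301e-01  7.47781014e-01 -6.31377615e-04 -1.05957372e-03]
```

View pics/w2.png

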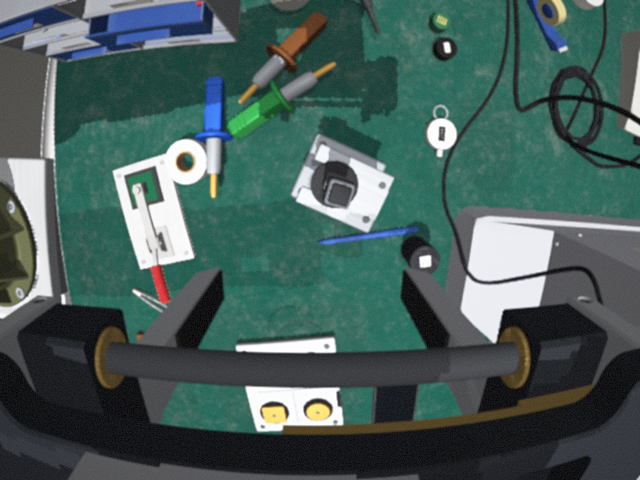

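The tester sits in the fork at about (340,190). The look-alikes are now lying flat, having toppled on their own. I'll zoom in for its yaw.

```bash
python3 -c "
import cv2
a=cv2.imread('pics/w2.png')[125:245,280:410]
cv2.imwrite('pics/w2c.png',cv2.resize(a,None,fx=5,fy=5,interpolation=cv2.INTER_CUBIC)[:600,:650])"
```

```text
(no output)
```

View pics/w2c.png

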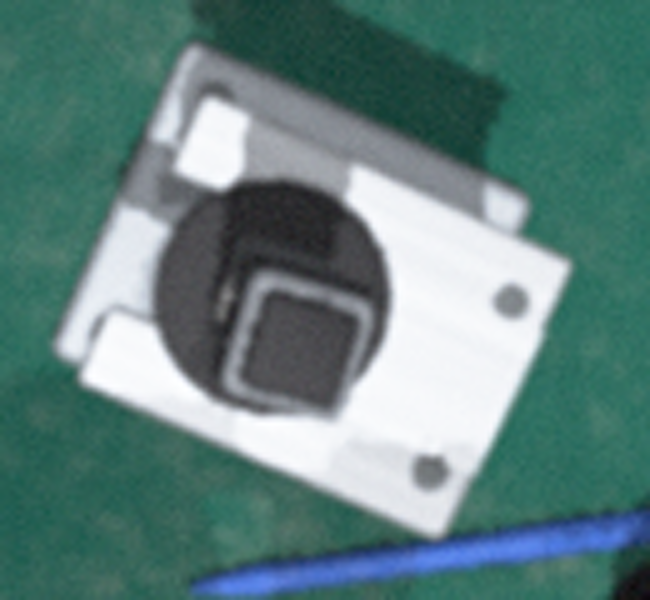

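```bash
python3 -c "
from h import *
s=dict(tool_pos=np.array([584.805,136.967,332.573]),tcp_rot=[6.63944301e-01,7.47781014e-01,-6.31377615e-04,-1.05957372e-03])
P=lambda u,v,z: at('wrist',280+u/5,125+v/5,z,s)[:2].round(1)
h=[P(*c,191) for c in [(248,275),(372,300),(340,412),(222,395)]]
print('handle',h,np.mean(h,0))
for i in range(4):
  e=h[(i+1)%4]-h[i]; print(np.hypot(*e).round(1),np.degrees(np.arctan2(e[1],e[0])).round(1))
print('collar',P(273,297,115))
fk=[P(*c,110) for c in [(205,95),(80,383),(435,540),(572,265)]]; print('fork',fk)
f0,f1=(fk[0]+fk[1])/2,(fk[2]+fk[3])/2; d=(f1-f0)/np.hypot(*(f1-f0)); print('yaw',np.degrees(np.arctan2(d[1],d[0])),'len',np.hypot(*(f1-f0)),'w',np.hypot(*(fk[0]-fk[1])),np.hypot(*(fk[2]-fk[3])),'seat',f0+30*d)
need(602,168,335)
"
```

```text
handle [array([594.8, 181.9]), array([615.5, 180.4]), array([612.8, 161.3]), array([593.1, 161.7])] [604.05  171.325]
20.8 -4.1
19.3 -98.0
19.7 178.8
20.3 85.2
collar [604.7 171.1]
fork [array([586.1, 210.3]), array([567.5, 147.9]), array([646.3, 123.5]), array([666.5, 185.7])]
yaw -17.10778685917988 len 83.28511271529868 w 65.11313231599291 65.39785929218174 seat [605.47259132 170.27489337]
t 2.75 pos [584.1 134.7 332.8] psi 96.76 tilt 0.14 tool shift [31.  21.7 -2.2] turn None
```

{"op": "play_rows", "data": {
  "increments": [
    [[0.0168, 0.0122, 0, 0, 0, 0, 1], [0.0168, 0.0122, 0, 0, 0, 0, 1], [0, 0, 0.02, 0, 0, 5.6, 1], [0, 0, 0.03, 0, 0, 5.6, 1], [0, 0, 0.025, 0, 0, 0, 1], [0, 0, 0, 0, 0, 0, 1], [0, 0, 0, 0, 0, 0, 1]]
  ]
}}

```text
clock: 3.33
tool_pos: [603.7, 167.6, 259.5]
tcp_rot: [0.735, 0.678, -0.001, -0.0]
ft_force: [-0.4, -0.2, 1.0]
grip_width: 93.9
grip_force: 0.0
```

```bash
python3 -c "
from h import *
need(604.5,171,162,85.5)
s=bot.read_state(); np.save('s3.npy',np.r_[s['tool_pos'],s['tcp_rot']])
a=optics.grab_frame('wrist')
print(a.shape); cv2.imwrite('pics/w3.png',a)"
```

```text
t 3.33 pos [603.7 167.6 259.5] psi 85.38 tilt 0.1 tool shift [ 3.5  0.7 97.5] turn -0.12
(480, 640, 3)
```

View pics/w3.png

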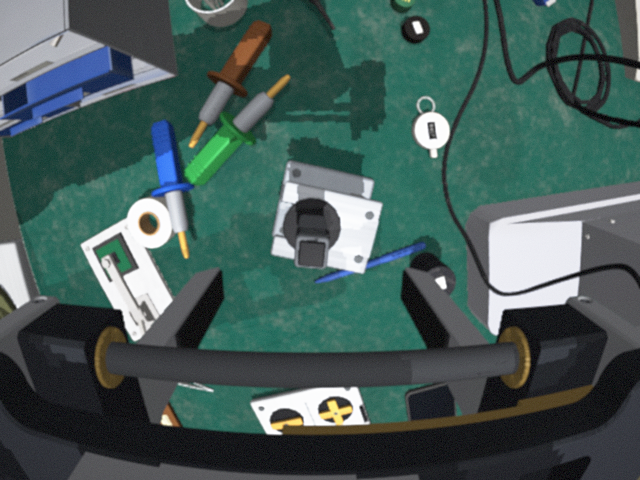

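The handle is square to the fingers, with its cap at (312,254) centred between the two fingers.

```bash
python3 -c "
from h import *
a=np.load('s3.npy'); s=dict(tool_pos=a[:3],tcp_rot=a[3:])
print(at('wrist',312,254,191,s), at('wrist',311.5,224.5,115,s)); need(604.5,171,165)"
```

```text
[604.89886835 170.69132649 191.        ] [604.56756768 173.27914853 115.        ]
t 3.38 pos [604.2 167.8 261.1] psi 85.38 tilt 0.07 tool shift [ 3.1 -0.1 96.1] turn None
```

{"op": "play_rows", "data": {
  "increments": [
    [[0.0032, 0, 0.02, 0, 0, 0, 1], [0, 0, 0.03, 0, 0, 0, 1], [0, 0, 0.03, 0, 0, 0, 1], [0, 0, 0.016, 0, 0, 0, 1], [0, 0, 0, 0, 0, 0, 1], [0, 0, 0, 0, 0, 0, -0.2], [0, 0, 0, 0, 0, 0, -0.6], [0, 0, 0, 0, 0, 0, -1], [0, 0, 0, 0, 0, 0, -1], [0, 0, 0, 0, 0, 0, -1]]
  ]
}}

```text
clock: 4.22
tool_pos: [604.6, 171.7, 164.5]
tcp_rot: [0.735, 0.678, 0.001, 0.0]
ft_force: [0.4, -0.2, 0.0]
grip_width: 63.8
grip_force: 0.0
```

{"op": "play_rows", "data": {
  "increments": [
    [[0, 0, 0, 0, 0, 0, -1], [0, 0, 0, 0, 0, 0, -1], [0, 0, 0, 0, 0, 0, -1], [0, 0, 0, 0, 0, 0, -1]]
  ]
}}

```text
clock: 4.55
tool_pos: [604.2, 171.6, 163.4]
tcp_rot: [0.735, 0.678, -0.0, -0.0]
ft_force: [0.5, 0.5, 0.6]
grip_width: 37.4
grip_force: 0.0
```

```bash
python3 -c "
from h import *
need(604.5,171,165)"
```

```text
t 4.55 pos [604.2 171.6 163.4] psi 85.37 tilt 0.0 tool shift [-0.6  0.3 -1.6] turn None
```

{"op": "play_rows", "data": {
  "increments": [
    [[0, 0, 0, 0, 0, 0, -1], [0, 0, 0, 0, 0, 0, -1], [0, 0, 0, 0, 0, 0, -1], [0, 0, 0, 0, 0, 0, -1], [0, 0, 0, 0, 0, 0, -1]]
  ]
}}

```text
clock: 4.97
tool_pos: [604.2, 171.6, 163.4]
tcp_rot: [0.735, 0.678, -0.0, -0.0]
ft_force: [-0.5, -0.3, -0.1]
grip_width: 22.5
grip_force: 29.4
```

```bash
python3 -c "
from h import *
need(604.5,171,165)"
```

```text
t 4.97 pos [604.2 171.6 163.4] psi 85.38 tilt 0.01 tool shift [-0.6  0.3 -1.6] turn None
```

{"op": "play_rows", "data": {
  "increments": [
    [[0, 0, -0.01, 0, 0, 0, -1], [0, 0, -0.025, 0, 0, 0, -1], [0, 0, -0.025, 0, 0, 0, -1], [0, 0, -0.025, 0, 0, 0, -1], [0, 0, -0.015, 0, 0, 0, -1], [0, 0, 0, 0, 0, 0, -1], [0, 0, 0, 0, 0, 0, -1]]
  ]
}}

```text
clock: 5.55
tool_pos: [604.3, 171.6, 263.9]
tcp_rot: [0.735, 0.678, 0.001, 0.0]
ft_force: [-0.2, -0.5, -0.2]
grip_width: 21.9
grip_force: 29.4
```

{"op": "play_rows", "data": {
  "increments": [
    [[-0.0289, 0.0051, 0, 0, 0, 0, -1], [-0.0289, 0.0051, 0, 0, 0, 0, -1], [-0.0289, 0.0051, 0, 0, 0, 0, -1], [-0.0289, 0.0051, 0, 0, 0, 0, -1], [-0.0289, 0.0051, 0, 0, 0, 0, -1], [-0.0289, 0.0051, 0, 0, 0, 0, -1], [-0.0289, 0.0051, 0, 0, 0, 0, -1], [-0.0289, 0.0051, 0, 0, 0, 0, -1], [-0.0289, 0.0051, 0, 0, 0, 0, -1], [-0.0289, 0.0051, 0, 0, 0, 0, -1]]
  ]
}}

```text
clock: 6.38
tool_pos: [631.3, -121.9, 261.6]
tcp_rot: [0.735, 0.678, -0.001, -0.001]
ft_force: [-0.4, 0.2, -0.5]
grip_width: 22.4
grip_force: 29.4
```

{"op": "play_rows", "data": {
  "increments": [
    [[0, 0, 0, 0, 0, 0, -1], [0, 0, 0, 0, 0, 0, -1], [0, 0, 0, 0, 0, 0, -1]]
  ]
}}

```text
clock: 6.63
tool_pos: [631.5, -119.9, 262.2]
tcp_rot: [0.735, 0.678, -0.0, -0.001]
ft_force: [0.2, 0.3, -1.1]
grip_width: 22.2
grip_force: 29.4
```

```bash
python3 -c "
from h import *
need(634,-198,165)
s=bot.read_state(); np.save('s4.npy',np.r_[s['tool_pos'],s['tcp_rot']])
a=optics.grab_frame('wrist'); b=optics.grab_frame('side')
cv2.imwrite('pics/w4.png',a);cv2.imwrite('pics/side4.png',b)
cv2.imwrite('pics/w4c.png',np.hstack([cv2.resize(a[100:340,200:480],(466,400)),cv2.resize(b[200:420,250:430],(327,400))]))"
```

```text
t 6.63 pos [ 631.5 -119.9  262.2] psi 85.38 tilt 0.11 tool shift [-77.6   8.9  97.2] turn None
```

View pics/w4c.png

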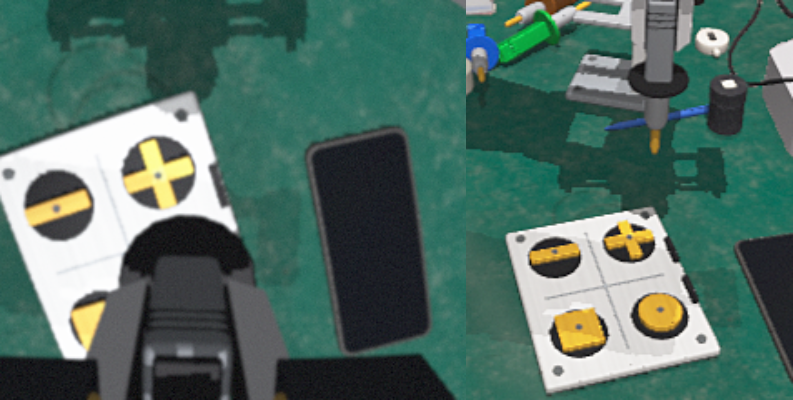

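```bash
python3 -c "
from h import *
a=np.load('s4.npy'); s=dict(tool_pos=a[:3],tcp_rot=a[3:])
c=at('wrist',294.9,205,25,s)[:2]; b=at('wrist',233.6,224.8,25,s)[:2]; print('cross',c,'bar',b,np.hypot(*(c-b)))
for n,p in dict(round=(356.2,372.2),sq=(311.7,379.9),cross=(340.3,332),bar=(297.9,339.2)).items(): print(n,at('side',*p,25)[:2].round(1))
print('tip',at('side',354,283,133.8)[:2])
"
```

```text
cross [ 614.25803724 -111.45216494] bar [ 544.12768303 -127.69831439] 71.98752637599203
round [ 631.4 -203.7]
sq [ 562.2 -216.7]
cross [ 612.7 -116.8]
bar [ 541.  -131.3]
tip [ 631.35206923 -119.24678838]
```

{"op": "play_rows", "data": {
  "increments": [
    [[-0.0266, 0.0027, 0, 0, 0, 0, -1], [-0.0266, 0.0026, 0, 0, 0, 0, -1], [-0.0266, 0.0026, 0, 0, 0, 0, -1], [0, 0, 0.02, 0, 0, 0, -1], [0, 0, 0.03, 0, 0, 0, -1], [0, 0, 0.03, 0, 0, 0, -1], [0, 0, 0.015, 0, 0, 0, -1], [0, 0, 0.007, 0, 0, 0, -1], [0, 0, 0, 0, 0, 0, -1], [0, 0, 0, 0, 0, 0, -1]]
  ]
}}

```text
clock: 7.57
tool_pos: [633.7, -200.2, 162.5]
tcp_rot: [0.735, 0.678, 0.0, 0.001]
ft_force: [-0.1, 0.6, -0.6]
grip_width: 22.2
grip_force: 29.4
```

```bash
python3 -c "
from h import *
need(633,-200,148)"
```

```text
t 7.57 pos [ 633.7 -200.2  162.5] psi 85.42 tilt 0.07 tool shift [ 0.2 -0.7 14.5] turn None
```

{"op": "play_rows", "data": {
  "increments": [
    [[0, 0, 0.003, 0, 0, 0, -1], [0, 0, 0.003, 0, 0, 0, -1], [0, 0, 0.002, 0, 0, 0, -1], [0, 0, 0.002, 0, 0, 0, -1], [0, 0, 0.002, 0, 0, 0, -1], [0, 0, 0.002, 0, 0, 0, -1], [0, 0, 0, 0, 0, 0, -1], [0, 0, 0, 0, 0, 0, -1]]
  ]
}}

```text
clock: 8.23
tool_pos: [633.3, -200.7, 147.6]
tcp_rot: [0.735, 0.678, 0.0, 0.0]
ft_force: [-0.2, 0.5, 1.4]
grip_width: 22.4
grip_force: 29.4
```

```bash
python3 -c "
from h import *
need(633,-200,148);print(bot.read_state()['ft_force'])
a=optics.grab_frame('wrist'); b=optics.grab_frame('side')
cv2.imwrite('pics/w5c.png',np.hstack([cv2.resize(a[100:340,200:480],(466,400)),cv2.resize(b[300:420,300:400],(333,400),interpolation=2)]));print(bot.read_state()['ft_force'])"
```

```text
t 8.23 pos [ 633.3 -200.7  147.6] psi 85.38 tilt 0.02 tool shift [ 0.7 -0.4 -0.4] turn None
[-0.20896354  0.51339001  1.44564784]
[0.72910273 0.58600341 2.11757571]
```

View pics/w5c.png

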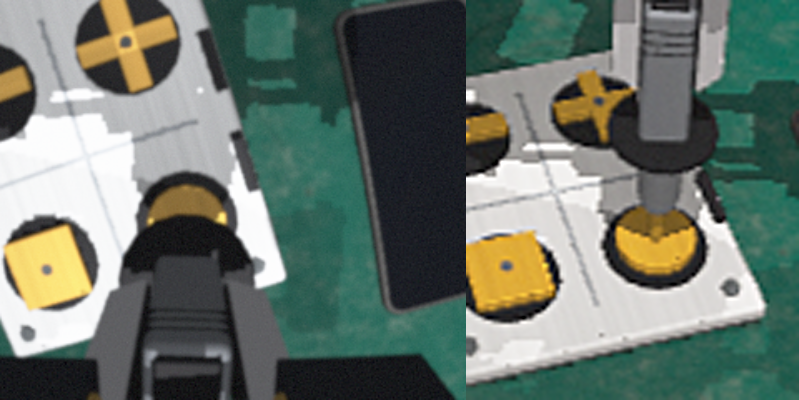

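The side crop shows the tip at the middle of the round disc with the tip partly pushed in. I'll hold for about a second.

{"op": "play_rows", "data": {
  "increments": [
    [[0, 0, 0, 0, 0, 0, -1], [0, 0, 0, 0, 0, 0, -1], [0, 0, 0, 0, 0, 0, -1], [0, 0, 0, 0, 0, 0, -1], [0, 0, 0, 0, 0, 0, -1], [0, 0, 0, 0, 0, 0, -1], [0, 0, 0, 0, 0, 0, -1], [0, 0, 0, 0, 0, 0, -1], [0, 0, 0, 0, 0, 0, -1], [0, 0, 0, 0, 0, 0, -1]]
  ]
}}

```text
clock: 9.17
tool_pos: [633.2, -200.7, 147.4]
tcp_rot: [0.735, 0.678, 0.0, -0.0]
ft_force: [0.3, -0.1, 1.1]
grip_width: 22.1
grip_force: 29.4
```

{"op": "play_rows", "data": {
  "increments": [
    [[0, 0, 0, 0, 0, 0, -1], [0, 0, 0, 0, 0, 0, -1], [0, 0, -0.01, 0, 0, 0, -1], [0, 0, -0.02, 0, 0, 0, -1], [0, 0, -0.015, 0, 0, 0, -1], [0, 0, 0, 0, 0, 0, -1], [0, 0, 0, 0, 0, 0, -1]]
  ]
}}

```text
clock: 9.75
tool_pos: [633.2, -200.8, 192.9]
tcp_rot: [0.735, 0.678, 0.0, 0.0]
ft_force: [-0.7, -0.2, -1.3]
grip_width: 22.1
grip_force: 29.4
```

```bash
python3 -c "
from h import *
s=dict(tool_pos=np.array([633.3,-200.7,147.6]),tcp_rot=R.from_euler('zx',[85.38,180],degrees=True).as_quat())
print(at('wrist',200+46*280/466,100+270*.6,25,s),at('wrist',200+126*280/466,100+42*.6,25,s))
need(563.5,-215.5,148)"
```

```text
[ 699.03487989 -174.88893257   25.        ] [ 666.5243696  -285.69797572   25.        ]
t 9.75 pos [ 633.2 -200.8  192.9] psi 85.37 tilt 0.04 tool shift [-20.3 -68.4  44.8] turn None
```

```bash
python3 -c "
from h import *
s=dict(tool_pos=np.array([633.3,-200.7,147.6]),tcp_rot=R.from_euler('ZX',[85.38,180],degrees=True).as_quat())
print(at('wrist',200+46*280/466,100+270*.6,25,s),at('wrist',200+126*280/466,100+42*.6,25,s))"
```

```text
[ 564.27357837 -215.62108413   25.        ] [ 614.15488676 -111.47007648   25.        ]
```

{"op": "play_rows", "data": {
  "increments": [
    [[-0.0068, -0.0228, 0, 0, 0, 0, -1], [-0.0068, -0.0228, 0, 0, 0, 0, -1], [-0.0068, -0.0228, 0, 0, 0, 0, -1], [0, 0, 0.02, 0, 0, 0, -1], [0, 0, 0.012, 0, 0, 0, -1], [0, 0, 0, 0, 0, 0, -1], [0, 0, 0, 0, 0, 0, -1]]
  ]
}}

```text
clock: 10.33
tool_pos: [563.3, -215.2, 159.2]
tcp_rot: [0.735, 0.678, -0.001, -0.001]
ft_force: [0.2, 0.5, -0.5]
grip_width: 22.4
grip_force: 29.4
```

```bash
python3 -c "
from h import *
need(563.5,-215.5,147.5)"
```

```text
t 10.33 pos [ 563.3 -215.2  159.2] psi 85.39 tilt 0.15 tool shift [-0.3  0.3 11.7] turn None
```

{"op": "play_rows", "data": {
  "increments": [
    [[0, 0.0005, 0.003, 0, 0, 0, -1], [0, 0, 0.002, 0, 0, 0, -1], [0, 0, 0.002, 0, 0, 0, -1], [0, 0, 0.002, 0, 0, 0, -1], [0, 0, 0.002, 0, 0, 0, -1], [0, 0, 0.001, 0, 0, 0, -1], [0, 0, 0, 0, 0, 0, -1], [0, 0, 0, 0, 0, 0, -1], [0, 0, 0, 0, 0, 0, -1], [0, 0, 0, 0, 0, 0, -1]]
  ]
}}

```text
clock: 11.17
tool_pos: [564.0, -215.6, 148.7]
tcp_rot: [0.735, 0.678, 0.0, 0.0]
ft_force: [0.4, -0.1, 1.4]
grip_width: 22.2
grip_force: 29.4
```

```bash
python3 -c "
from h import *
need(563.5,-215.5,147.5)
b=optics.grab_frame('side')
cv2.imwrite('pics/s6c.png',cv2.resize(b[300:420,250:400],(500,400),interpolation=2));print(bot.read_state()['ft_force'])"
```

```text
t 11.17 pos [ 564.  -215.6  148.7] psi 85.37 tilt 0.03 tool shift [ 0.1 -0.5  1.2] turn None
[1.53047102 0.69271675 1.02234184]
```

View pics/s6c.png

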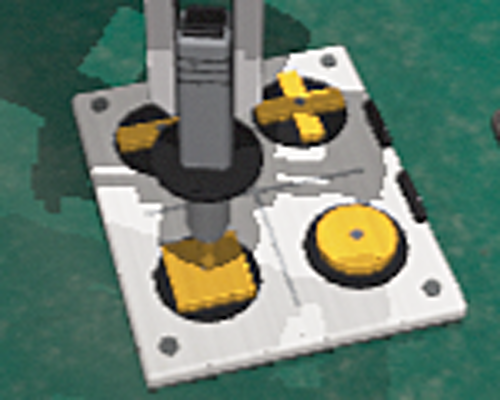

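The tip is at the middle of the square terminal, about (207,265) in the crop, and covers the dot. I'll press 1 mm more, hold, then lift.

{"op": "play_rows", "data": {
  "increments": [
    [[0, 0, 0.001, 0, 0, 0, -1], [0, 0, 0, 0, 0, 0, -1], [0, 0, 0, 0, 0, 0, -1], [0, 0, 0, 0, 0, 0, -1], [0, 0, 0, 0, 0, 0, -1], [0, 0, 0, 0, 0, 0, -1], [0, 0, 0, 0, 0, 0, -1], [0, 0, 0, 0, 0, 0, -1], [0, 0, 0, 0, 0, 0, -1], [0, 0, 0, 0, 0, 0, -1]]
  ]
}}

```text
clock: 12.05
tool_pos: [563.9, -215.6, 147.5]
tcp_rot: [0.735, 0.678, 0.0, 0.0]
ft_force: [2.5, -0.1, 2.3]
grip_width: 22.4
grip_force: 29.4
```

{"op": "play_rows", "data": {
  "increments": [
    [[0, 0, 0, 0, 0, 0, -1], [0, 0, 0, 0, 0, 0, -1], [0, 0, -0.02, 0, 0, 0, -1], [0, 0, -0.03, 0, 0, 0, -1], [0, 0, -0.035, 0, 0, 0, -1], [0, 0, -0.03, 0, 0, 0, -1], [0, 0, 0, 0, 0, 0, -1], [0, 0, 0, 0, 0, 0, -1]]
  ]
}}

```text
clock: 12.72
tool_pos: [564.0, -215.8, 263.4]
tcp_rot: [0.735, 0.678, 0.0, 0.001]
ft_force: [0.6, -0.5, -1.8]
grip_width: 22.0
grip_force: 29.4
```

```bash
python3 -c "
from h import *
need(604.7,171.2,263)"
```

```text
t 12.72 pos [ 564.  -215.8  263.4] psi 85.37 tilt 0.1 tool shift [3.89e+02 9.40e+00 1.00e-01] turn None
```

{"op": "play_rows", "data": {
  "increments": [
    [[0.0278, 0.0007, 0, 0, 0, 0, -1], [0.0278, 0.0007, 0, 0, 0, 0, -1], [0.0278, 0.0007, 0, 0, 0, 0, -1], [0.0278, 0.0007, 0, 0, 0, 0, -1], [0.0278, 0.0007, 0, 0, 0, 0, -1], [0.0278, 0.0007, 0, 0, 0, 0, -1], [0.0278, 0.0007, 0, 0, 0, 0, -1], [0.0278, 0.0007, 0, 0, 0, 0, -1], [0.0278, 0.0007, 0, 0, 0, 0, -1], [0.0278, 0.0007, 0, 0, 0, 0, -1]]
  ]
}}

```text
clock: 13.55
tool_pos: [592.7, 62.2, 260.4]
tcp_rot: [0.735, 0.678, -0.001, -0.001]
ft_force: [0.1, -0.3, -0.6]
grip_width: 22.3
grip_force: 29.4
```

{"op": "play_rows", "data": {
  "increments": [
    [[0.0278, 0.0006, 0, 0, 0, 0, -1], [0.0278, 0.0006, 0, 0, 0, 0, -1], [0.0278, 0.0006, 0, 0, 0, 0, -1], [0.0278, 0.0006, 0, 0, 0, 0, -1], [0, 0, 0, 0, 0, 0, -1], [0, 0, 0, 0, 0, 0, -1], [0, 0, 0, 0, 0, 0, -1]]
  ]
}}

```text
clock: 14.13
tool_pos: [604.3, 171.0, 260.9]
tcp_rot: [0.735, 0.678, -0.001, -0.001]
ft_force: [-0.2, -0.0, -1.0]
grip_width: 22.0
grip_force: 29.4
```

```bash
python3 -c "
from h import *
need(604.7,171.2,263)"
```

```text
t 14.13 pos [604.3 171.  260.9] psi 85.37 tilt 0.15 tool shift [ 0.2  0.4 -2.1] turn None
```

{"op": "play_rows", "data": {
  "increments": [
    [[0, 0.0003, 0.02, 0, 0, 0, -1], [0, 0, 0.02, 0, 0, 0, -1], [0, 0, 0.02, 0, 0, 0, -1], [0, 0, 0.015, 0, 0, 0, -1], [0, 0, 0.01, 0, 0, 0, -1], [0, 0, 0.006, 0, 0, 0, -1], [0, 0, 0, 0, 0, 0, -1], [0, 0, 0, 0, 0, 0, -1], [0, 0, 0, 0, 0, 0, -1]]
  ]
}}

```text
clock: 14.88
tool_pos: [605.3, 171.5, 172.5]
tcp_rot: [0.735, 0.678, 0.001, 0.0]
ft_force: [0.2, -0.5, -1.4]
grip_width: 22.3
grip_force: 29.4
```

```bash
python3 -c "
from h import *
need(604.7,171.2,163.4)"
```

```text
t 14.88 pos [605.3 171.5 172.5] psi 85.37 tilt 0.09 tool shift [-0.3 -0.6  9.1] turn None
```

{"op": "play_rows", "data": {
  "increments": [
    [[0, -0.0003, 0.003, 0, 0, 0, -1], [0, 0, 0.002, 0, 0, 0, -1], [0, 0, 0.002, 0, 0, 0, -1], [0, 0, 0.001, 0, 0, 0, -1], [0, 0, 0, 0, 0, 0, -1], [0, 0, 0, 0, 0, 0, -1], [0, 0, 0, 0, 0, 0, -1]]
  ]
}}

```text
clock: 15.47
tool_pos: [604.7, 171.6, 163.4]
tcp_rot: [0.735, 0.678, 0.0, -0.0]
ft_force: [-0.3, -0.1, -0.3]
grip_width: 22.2
grip_force: 29.4
```

```bash
python3 -c "
from h import *
need(604.7,171.2,163.4)"
```

```text
t 15.47 pos [604.7 171.6 163.4] psi 85.38 tilt 0.0 tool shift [-0.4  0.1  0. ] turn None
```

{"op": "play_rows", "data": {
  "increments": [
    [[0, 0, 0, 0, 0, 0, -0.5], [0, 0, 0, 0, 0, 0, 0], [0, 0, 0, 0, 0, 0, 1], [0, 0, 0, 0, 0, 0, 1], [0, 0, 0, 0, 0, 0, 1], [0, 0, 0, 0, 0, 0, 1], [0, 0, 0, 0, 0, 0, 1], [0, 0, 0, 0, 0, 0, 1], [0, 0, 0, 0, 0, 0, 1], [0, 0, 0, 0, 0, 0, 1]]
  ]
}}

```text
clock: 16.3
tool_pos: [604.7, 171.6, 163.4]
tcp_rot: [0.735, 0.678, -0.0, 0.0]
ft_force: [0.4, -0.3, 0.3]
grip_width: 80.3
grip_force: 0.0
```

{"op": "play_rows", "data": {
  "increments": [
    [[0, 0, -0.01, 0, 0, 0, 1], [0, 0, -0.02, 0, 0, 0, 1], [0, 0, -0.025, 0, 0, 0, 1], [0, 0, -0.025, 0, 0, 0, 1], [0, 0, -0.02, 0, 0, 0, 1], [0, 0, 0, 0, 0, 0, 1], [0, 0, 0, 0, 0, 0, 1]]
  ]
}}

```text
clock: 16.88
tool_pos: [604.9, 171.6, 264.8]
tcp_rot: [0.735, 0.678, 0.001, 0.001]
ft_force: [0.1, -0.9, -0.3]
grip_width: 93.9
grip_force: 0.0
```

```bash
python3 -c "
from h import *
need(604.7,171.2,263)
a=optics.grab_frame('wrist'); b=optics.grab_frame('side')
cv2.imwrite('pics/end.png',np.hstack([cv2.resize(a[120:300,230:430],(444,400)),cv2.resize(b[140:280,260:400],(350,400))]))"
```

```text
t 16.88 pos [604.9 171.6 264.8] psi 85.37 tilt 0.13 tool shift [-0.4 -0.1  1.8] turn None
```

View pics/end.png

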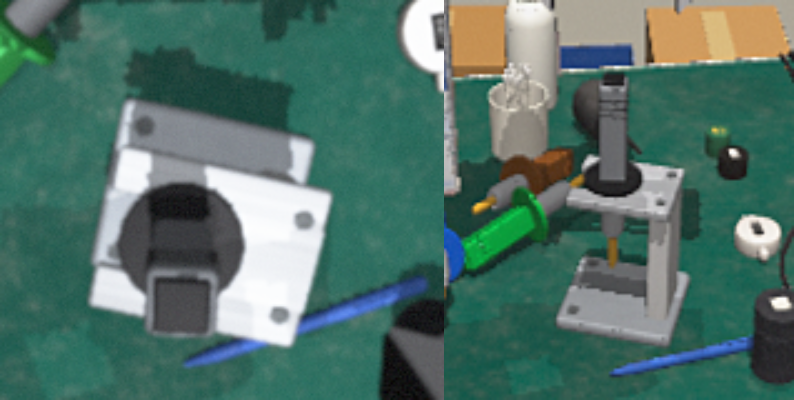

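The tester hangs upright in the fork, collar flat at about (612,178) in the crop, with the gripper clear above it.

```bash
python3 -c "
from h import *
print(bot.finish_job())"
```

```text
the job is handed in; nothing more can be done
None
```

The job is handed in, with no verdict returned: the tester was pressed about 6 mm on the round terminal and then on the square one, held about a second each, and it now hangs released in the fork rest.

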